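# Shut down the tin mixer and open its lid

### The arm

A 6-joint arm with a two-finger parallel gripper is mounted at the origin on a cart in front of the work surface, level with it; the furniture and walls round the work are solid. World frame = base frame: x ahead of the robot, y to its left, z up, the work surface at z = 0. Lengths are in m, angles in rad, forces in N, time in s.
With the tool pointing down it reaches from about 0.325 to 0.75 m from the base axis. Payload 7.6 kg.
Tool frame: the origin (TCP) lies midway between the tips of the shut fingers; the grasp point (between the pads) lies 19 mm behind it (pinch_z is the distance from the TCP to the grasp point, in m); z points along the fingers, y is the line along which they close (so a half turn about z gives the same grasp; the last joint's range is limited). The gripper opens to 85 mm and grips with 20 to 120 N. Pads are 22 mm wide; open, the fingers measure 114 mm over their backs; the gripper's body (76 mm by 85 mm) begins 54 mm behind the grasp point. The pads swing forward as they close: fully open they stand 13 mm farther back than shut.
Start: joints at [1.038, 0.052, 1.401, -0, 1.689, -0.07], TCP at [0.234, 0.47, 0.2] pointing down, gripper open.
Joint ranges: [-2.9, 2.9], [-0.91, 2.17], [0.12, 2.37], [-1.06, 4.2], [0.26, 2.73], [-2.93, 2.93]. Speed limits (rad/s): [2.57, 2.57, 3.01, 3.14, 3.14, 3.14].

### API

Orientations are given as a unit quaternion [x, y, z, w].
In Python, from workcell import sense, snapshot, camera_model, sign_off, pinch_z gives the robot as it stands.
- The arm moves only by the tool drive_tool, never from a script. Its argument "motion" is a list of rows, each a list of 3 entries, a list of its own where there are three numbers: the shift along the tool's x, y, z each as a share of 2 cm, from -1 to 1, then the turn, a rotation vector about the tool's x, y, z each as a share of 0.1 rad, from -1 to 1, then the closure, from 0 (fully open) to 1 (shut). In form: [[[x, y, z], [wx, wy, wz], hand], ...]. A call has 1 to 20 rows; each row shifts and turns the commanded pose from where the row before left it, along the tool's axes as they then stand; what a row does not reach is not made up. A row lasts 1/10 s, in which the tool goes at most 50 mm and 8.59 degrees, less where a joint would pass 70% of its speed; a pose out of reach is approached as far as the arm can. A call with a number of a shift or a turn outside -1 to 1 is refused whole. A call with a gripper value outside its range is refused whole. The fingers move at their own pace and stop on an object; "newtons" is the grip in N (left out, the last holds). Time passes only in rows, so rows that do not move let the fingers close. It gives the time, the measured TCP pose, the force, the opening and the grip force at its end, in the units of the state.
- sense(): the state, without advancing time (a new reading comes with each control period).
- snapshot(name): name is "scene" or "top" or "wrist"; returns the picture (420x560x3 uint8, blue, green, red); there is no depth.
- camera_model(name): a dict with "fx", "fy", "cx", "cy" (pixels), "origin" and "rotation" of the camera in the world; the wrist camera has in their place "tool_from_camera" (4x4, takes a point from camera to tool coordinates, whose origin is the TCP and whose axes are the flange's). Camera axes: x right, y down, z forward; pixel columns grow to the right and rows downward; lengths in m; the calibration is good to about 2 mm. A picture is of the moment at which its call begins: read the wrist's pose just before it. camera_model takes no time and is no camera call.
- sign_off(): hands the job in; it is judged then, once.
The state is a dict: "time_s": time; "qpos": joint angles; "dq": joint speeds; "tau": joint torques, N m; "ee_pos": TCP position; "ee_rot": TCP orientation; "ft_force": force on the tool from outside, world axes, zero at the start; "torque": the same for the moment, N m; "grip_width": finger opening in m; "grasp_force": force on a finger pad.
Only numpy, scipy, OpenCV 4.12 (cv2) and the standard library are available. Lean on these libraries where they do the work, as an engineer would, in place of code of your own. Each camera call takes 0.05 s, during which the arm holds its last target. There are 200 camera calls.

### The job

The paint in the bench mixer is done, so shut the machine down and open it: press the mushroom-headed stop button fully in, then press down the raised near half of the mains rocker to switch off, and only then press the latch paddle in front of the lid so that the lid springs fully open. This is all fingertip pressing: pick nothing up, leave the switches off and the lid open, and leave the pots, tin, tape, stirrer and marker round the machine where they are.

Things in the scene. Friction and masses are not known exactly. Their poses are not given: they have to be found in the camera images.
- mixer: Heavy grey bench mixer, fixed; 336 mm deep, 300 wide. Origin: centre of underside. x: from the sloping console (near side) back to the lid hinge, y left, z up. Console: aluminium plate sloping down to -x by 0.19 rad, 84 to 104 mm up; black controls, left to right: mains rocker, fixed grey timer dial, start, stop. Behind it, centred, the latch paddle, then the flat lid (clear pane, top 135 mm up).
- stop_top (a point): Centre of the top of the stop button: a mushroom head 38 mm across that stands 25 mm proud at the right end of the console, about 118 mm above the worktop. Moves with the button, which travels square to the console face. Pressing it straight down is fine.
- stop (a joint): Stop button travel in m: 0 = out (mixer running, as at the start), 0.007 = fully in. It snaps over half-way (takes about 5 N) and then stays in by itself.
- start_top (a point): Centre of the top of the start button, a 23 mm cap inside a steel collar 33 mm across, 56 mm left of the stop button. Sunk in the collar while the mixer runs. Not to be pressed.
- start (a joint): Start button in m: 0 = sunk (running), 0.007 = popped out. A see-saw joins it to the stop button: it pops out as the stop button goes in; pressing it would push the stop button out again.
- mains_press (a point): Where to press the mains rocker: the middle of its near half, on the surface, 15 mm from its pivot. The rocker is 46 mm long (front to back) and 28 mm wide, with a shallow V-shaped top, at the left end of the console. At the start the near half stands raised, steeply sloping, about 110 mm above the worktop here. Moves with the rocker.
- mains (a joint): Mains rocker angle in rad: 0 = on (far half down, as at the start), 0.36 = off (near half down, its surface then parallel to the console face, the press point about 6 mm lower). It snaps over half-way (takes about 5 N) and stays.
- latch_press (a point): Where to press the latch paddle: the middle of its near edge region, on the ridges. The black paddle is 52 mm wide (y) and 30 mm deep (x), just in front of the lid, its near edge tipped up; this point is 132 mm above the worktop. Moves with the paddle.
- latch (a joint): Latch paddle angle in rad: 0 = at rest, 0.24 = fully down (about 7 mm down at the press point). The hook lets go of the lid at about 0.12; it starts to move at 2 N and is fully down at 4 to 8 N. It springs back when let go.
- lid_front (a point): Middle of the lid's front top edge: 37 mm behind the paddle's press point and 3 mm above it while shut. Moves with the lid: it swings up and back, to 282 mm above the worktop when open.
- lid (a joint): Lid angle in rad: 0 = shut and latched, 1.15 = fully open. The lid is 236 mm wide and 173 mm deep, hinged along its far edge. Once unlatched a damped spring lifts it fully open in about 2 s.
- tester_red: A loose bystander: red-labelled tester pot with screw lid, 49 mm wide, 60 mm tall. Origin: centre of its underside.
- tester_cream: A loose bystander: tester pot with a cream screw lid, 49 mm wide, 60 mm tall. Origin: centre of its underside.
- tin_red: A loose bystander: small red paint tin, 60 mm wide, 55 mm tall. Origin: centre of its underside.
- tape: A loose bystander: roll of cream masking tape lying flat, 104 mm wide, 25 mm tall. Origin: centre of its underside.
- stirrer: A loose bystander: beech stirring stick lying flat, about 200 mm long, 9 mm thick. Origin: centre of its underside.
- marker: A loose bystander: marker pen lying flat, 136 mm long, 12 mm thick. Origin: centre of its underside.

How it is judged:
On the way, in this order (a step that is already met when the one before it is completed fails the run):
1. the stop button is fully in, while the mains is still on and the lid shut (value of joint stop above 0.0055 m and value of joint mains below 0.1 rad and value of joint lid below 0.05 rad), for 0.2 s.
2. the mains rocker is off, while the lid is still shut (value of joint mains above 0.3 rad and value of joint stop above 0.0055 m and value of joint lid below 0.05 rad), for 0.2 s.
3. the latch is released and the lid has sprung open (value of joint lid above 0.9 rad), for 0.2 s.
At the end, for the whole second after the job is handed in: Stop button in (over 5.5 of 7 mm) and start button out, mains rocker off (over 0.30 of 0.36 rad), lid open (over 0.9 of 1.15 rad) and at rest, latch paddle sprung back, loose things within 30 mm of their first places (value of joint stop above 0.0055 m and value of joint start above 0.005 m and value of joint mains above 0.3 rad and value of joint lid above 0.9 rad and velocity of joint lid below 0.1 rad/s and value of joint latch below 0.05 rad and distance of each of tester_red, tester_cream, tin_red, tape, stirrer, marker from where it was at the start of the episode below 0.03 m and linear speed of each of tester_red, tester_cream, tin_red, tape, stirrer, marker below 0.05 m/s); the robot touches nothing.
It fails at once if a pot, the tin, the tape, the stirrer or the marker is lifted or shifted by 30 mm (distance of any of tester_red, tester_cream, tin_red, tape, stirrer, marker from where it was at the start of the episode above 0.03 m).
It also fails if it takes over 38 s, if anything falls off the work surface, if the arm or the gripper's body presses on something with over 40 N, if the wrist force passes 120 N, or if a joint passes its speed limit or range.

## Working session

There is one attempt and no reset: what is moved stays moved. The work goes in short steps, Python scripts to look and compute and a tool call to move; the robot and the scene stay as the last step left them, time stands still between calls to the robot, and variables do not carry over. Pictures are saved under pics/ and viewed, at most 10 in all, crops included, and the job is handed in when it is done.

Besides the shell and the picture viewer there is one more tool, called as name(argument=value, ...), one argument or row to a line, values as JSON. drive_tool: Moves the arm, as the interface text tells. Shift numbers are shares of 2 cm and turn numbers shares of 0.1 rad, none past 1 either way. Its arguments: {"type":"object","properties":{"motion":{"type":"array","items":{"type":"array"}},"newtons":{"type":"number"}},"required":["motion"]}

```bash
mkdir -p pics; ls; python3 - <<'E'
from workcell import *
import cv2
s=sense();print(s)
print(pinch_z)
for n in("scene","top"):
    cv2.imwrite(f"pics/{n}0.png",snapshot(n));print(n,camera_model(n))
print(camera_model("wrist"))
E
```

```text
pics
{'time_s': 0.0, 'qpos': array([ 1.03772396e+00,  5.28369648e-02,  1.40173999e+00, -4.57323591e-06,
        1.68859592e+00, -7.02603894e-02]), 'dq': array([ 0.00143556,  0.00015573, -0.0015689 , -0.00069333,  0.0001877 ,
        0.00065376]), 'tau': array([-4.03816084e-04, -3.81671119e+01, -3.60178113e+01, -1.19596198e-04,
        6.29935646e-03, -1.61689815e-05]), 'ee_pos': array([0.23417684, 0.46948424, 0.19936466]), 'ee_rot': array([ 2.29346448e-01,  9.73344534e-01, -7.55102499e-04, -2.32581592e-04]), 'ft_force': array([ 0.15372727,  0.69391463, -0.13676261]), 'torque': array([-0.03576049,  0.01563458,  0.02729026]), 'grasp_force': 0.0, 'grip_width': 0.08551602717663073}
0.0187
scene {'fx': 412.73501259635475, 'fy': 412.73501259635475, 'cx': 272.89331339885024, 'cy': 212.61730408424427, 'origin': array([ 0.19609262, -0.72298754,  0.74895521]), 'rotation': array([ 0.87639538, -0.20554548,  0.10799836, -0.42192244])}
top {'fx': 536.1689908027843, 'fy': 536.1689908027843, 'cx': 280.36289424830596, 'cy': 212.75174197296744, 'origin': array([0.27536103, 0.05280985, 1.50931594]), 'rotation': array([-0.67553255,  0.73031985, -0.07534476,  0.06791064])}
{'fx': 331.5273345381949, 'fy': 331.5273345381949, 'cx': 283.1362048349228, 'cy': 212.11405078208696, 'tool_from_camera': array([[ 7.30894709e-04, -9.47488858e-01, -3.19787944e-01,
         8.36786927e-02],
       [ 9.99999447e-01,  9.34311997e-04, -4.82682059e-04,
        -5.36900441e-05],
       [ 7.56117585e-04, -3.19787414e-01,  9.47489017e-01,
        -1.73358731e-01],
       [ 0.00000000e+00,  0.00000000e+00,  0.00000000e+00,
         1.00000000e+00]])}
```

View pics/top0.png

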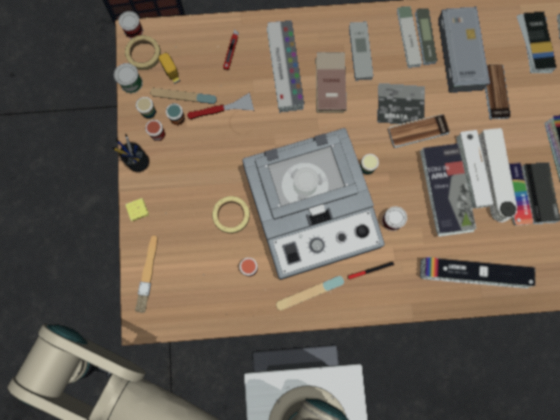

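View pics/scene0.png

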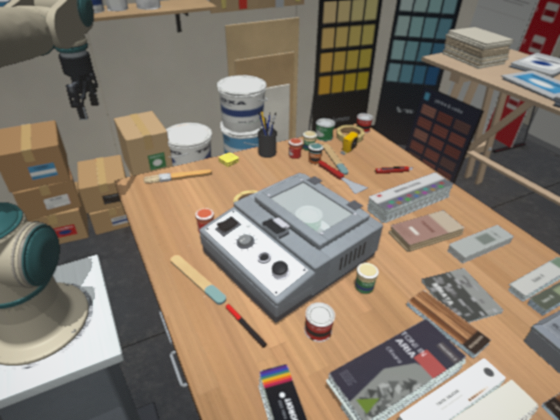

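The top view shows the console: rocker about (291,253), dial (317,245), start (342,238), stop (362,231), and paddle (319,214). I'll enlarge both views for exact pixels.

```bash
python3 - <<'E'
import cv2,numpy as np
a=cv2.imread("pics/top0.png")[190:285,255:395]; b=cv2.imread("pics/scene0.png")[195:310,195:325]
a=cv2.resize(a,None,fx=5,fy=5,interpolation=cv2.INTER_CUBIC);b=cv2.resize(b,None,fx=5,fy=5,interpolation=cv2.INTER_CUBIC)
cv2.imwrite("pics/a.png",a);cv2.imwrite("pics/b.png",b)
E
```

```text
(no output)
```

View pics/a.png

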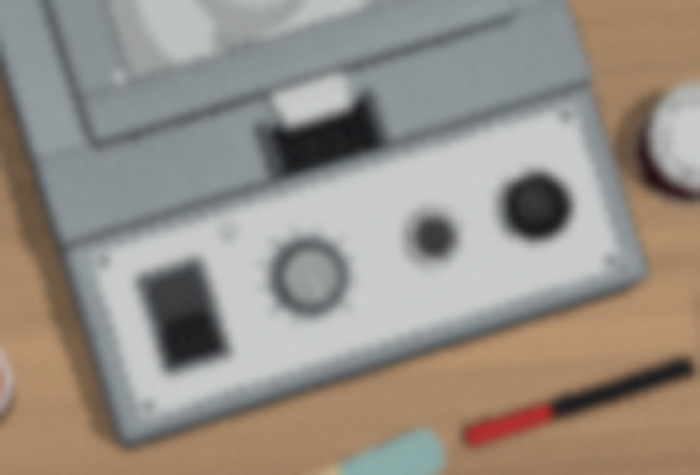

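View pics/b.png

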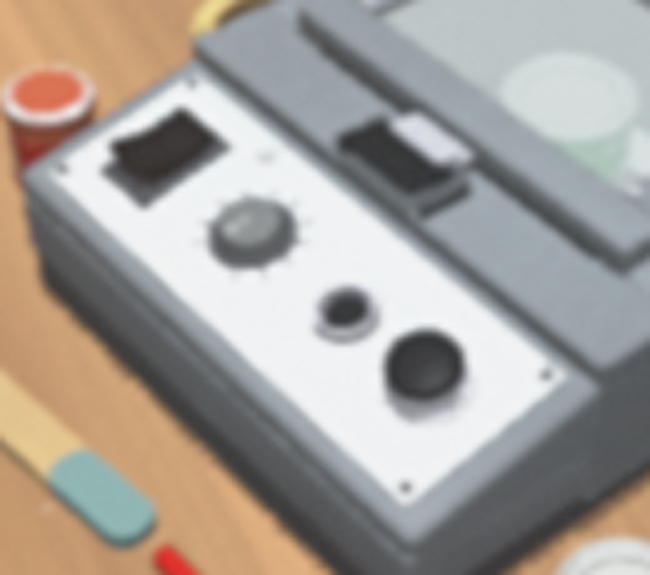

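The crops show these pixels. In the top crop, stop is at (536,203), start (433,236), near rocker half (196,342) and paddle ridges (328,149). In the scene crop, stop is at (427,360).

```bash
cat > h.py <<'E'
import numpy as np
from workcell import *
from scipy.spatial.transform import Rotation as R
def ray(n,u,v):
    c=camera_model(n);d=R.from_quat(c["rotation"]).apply([(u-c["cx"])/c["fx"],(v-c["cy"])/c["fy"],1]);return c["origin"],d
def atz(n,u,v,z):
    o,d=ray(n,u,v);return o+d*(z-o[2])/d[2]
def todo(p):  # shift in tool axes, units of 2 cm, to reach p
    s=sense();return R.from_quat(s["ee_rot"]).inv().apply(np.array(p)-s["ee_pos"])/.02
E
python3 - <<'E'
from h import *
f=lambda x,y:(255+(x+.5)/5-.5,190+(y+.5)/5-.5)
g=lambda x,y:(195+(x+.5)/5-.5,195+(y+.5)/5-.5)
P={}
for k,xy,z in(("stop",(536,203),.118),("start",(433,236),.100),("mains",(196,342),.110),("latch",(328,149),.132),("dial",(311,275),.11),("lidL",(95,145),.135),("lidR",(515,15),.135)):
    P[k]=atz("top",*f(*xy),z);print(k,P[k].round(4))
for k,xy,z in(("stop",(425,360),.118),("start",(346,308),.1),("latch",(385,160),.132),("mains",(140,150),.11)):print("scene",k,atz("scene",*g(*xy),z).round(4))
d=P["stop"]-P["start"];print(np.linalg.norm(d[:2]))
d=P["stop"]-P["mains"];print("yaw",np.arctan2(d[0],-d[1]))
y=P["lidR"]-P["lidL"];print("lid",np.linalg.norm(y),np.arctan2(y[0],-y[1]),(P["lidR"]+P["lidL"])/2)
print(R.from_quat(sense()["ee_rot"]).as_matrix().round(3))
E
```

```text
stop [ 0.4975 -0.1833  0.118 ]
start [ 0.4869 -0.1298  0.1   ]
mains [0.4391 0.001  0.11  ]
latch [ 0.5322 -0.0755  0.132 ]
dial [ 0.4697 -0.0623  0.11  ]
lidL [0.5432 0.046  0.135 ]
lidR [ 0.5957 -0.1803  0.135 ]
scene stop [ 0.4946 -0.1865  0.118 ]
scene start [ 0.4863 -0.1273  0.1   ]
scene latch [ 0.5305 -0.0771  0.132 ]
scene mains [0.4399 0.0037 0.11  ]
0.054566752477969556
yaw 0.30653844613523495
lid 0.23224954675329068 0.2279813544295297 [ 0.56945769 -0.06716529  0.135     ]
[[-0.895  0.446 -0.001]
 [ 0.446  0.895 -0.001]
 [ 0.    -0.001 -1.   ]]
```

drive_tool(
  motion=[
    [[0, 0, 0], [0, 0, -1], 1],
    [[0, 0, 0], [0, 0, -1], 1],
    [[0, 0, 0], [0, 0, -1], 1],
    [[0, 0, 0], [0, 0, -1], 1],
    [[0, 0, 0], [0, 0, -1], 1],
    [[0, 0, 0], [0, 0, -1], 1],
    [[0, 0, 0], [0, 0, -0.9], 1],
    [[0, 0, 0], [0, -0.95, 0], 1],
    [[0, 0, 0], [0, -0.95, 0], 1],
    [[0, 0, 0], [0, 0, 0], 1],
    [[0, 0, 0], [0, 0, 0], 1],
  ],
)

```text
time_s: 1.2
ee_pos: [0.2339, 0.4697, 0.2001]
ee_rot: [-0.113, 0.989, 0.011, 0.093]
ft_force: [0.6, -0.1, -0.7]
grip_width: -0.0
grasp_force: 0.0
```

```bash
python3 - <<'E'
from h import *
print(todo([.496,-.185,.165]).round(2),R.from_quat(sense()["ee_rot"]).as_matrix().round(3),sense()["qpos"].round(2),sense()["ee_pos"])
E
```

```text
[ -4.94 -34.85   2.73] [[-0.957 -0.226  0.182]
 [-0.222  0.974  0.042]
 [-0.187 -0.    -0.982]] [ 1.13 -0.05  1.51 -0.15  1.56 -0.68] [0.23385317 0.46970856 0.20005738]
```

drive_tool(
  motion=[
    [[-0.14, -0.97, 0.03], [0, 0, 0], 1],
    [[-0.14, -0.97, 0.03], [0, 0, 0], 1],
    [[-0.14, -0.97, 0.03], [0, 0, 0], 1],
    [[-0.14, -0.97, 0.03], [0, 0, 0], 1],
    [[-0.14, -0.97, 0.03], [0, 0, 0], 1],
    [[-0.14, -0.97, 0.03], [0, 0, 0], 1],
    [[-0.14, -0.97, 0.03], [0, 0, 0], 1],
    [[-0.14, -0.97, 0.03], [0, 0, 0], 1],
    [[-0.14, -0.97, 0.03], [0, 0, 0], 1],
    [[-0.14, -0.97, 0.03], [0, 0, 0], 1],
    [[-0.14, -0.97, 0.03], [0, 0, 0], 1],
    [[-0.14, -0.97, 0.03], [0, 0, 0], 1],
    [[-0.14, -0.97, 0.03], [0, 0, 0], 1],
    [[-0.14, -0.97, 0.03], [0, 0, 0], 1],
    [[-0.14, -0.97, 0.03], [0, 0, 0], 1],
    [[-0.14, -0.97, 0.03], [0, 0, 0], 1],
    [[-0.14, -0.97, 0.03], [0, 0, 0], 1],
    [[-0.14, -0.97, 0.03], [0, 0, 0], 1],
    [[-0.14, -0.97, 0.03], [0, 0, 0], 1],
    [[-0.14, -0.97, 0.03], [0, 0, 0], 1],
  ],
)

```text
time_s: 3.2
ee_pos: [0.3781, 0.1036, 0.1993]
ee_rot: [-0.112, 0.989, 0.011, 0.094]
ft_force: [0.5, 1.2, 0.4]
grip_width: 0.0002
grasp_force: 0.0
```

drive_tool(
  motion=[
    [[-0.14, -0.97, 0.03], [0, 0, 0], 1],
    [[-0.14, -0.97, 0.03], [0, 0, 0], 1],
    [[-0.14, -0.97, 0.03], [0, 0, 0], 1],
    [[-0.14, -0.97, 0.03], [0, 0, 0], 1],
    [[-0.14, -0.97, 0.03], [0, 0, 0], 1],
    [[-0.14, -0.97, 0.03], [0, 0, 0], 1],
    [[-0.14, -0.97, 0.03], [0, 0, 0], 1],
    [[-0.14, -0.97, 0.03], [0, 0, 0], 1],
    [[-0.14, -0.97, 0.03], [0, 0, 0], 1],
    [[-0.14, -0.97, 0.03], [0, 0, 0], 1],
    [[-0.14, -0.97, 0.03], [0, 0, 0], 1],
    [[-0.14, -0.97, 0.03], [0, 0, 0], 1],
    [[-0.14, -0.97, 0.03], [0, 0, 0], 1],
    [[-0.14, -0.97, 0.03], [0, 0, 0], 1],
    [[-0.14, -0.97, 0.03], [0, 0, 0], 1],
    [[0, 0, 0], [0, 0, 0], 1],
    [[0, 0, 0], [0, 0, 0], 1],
  ],
)

```text
time_s: 4.9
ee_pos: [0.4848, -0.1695, 0.1978]
ee_rot: [-0.112, 0.989, 0.012, 0.094]
ft_force: [0.1, 0.3, 0.5]
grip_width: 0.0003
grasp_force: 0.0
```

```bash
python3 - <<'E'
from h import *
import cv2
print(todo([.496,-.185,.118]).round(2),sense()["ee_pos"],sense()["qpos"].round(2))
cv2.imwrite("pics/w1.png",snapshot("wrist"))
s=sense();c=camera_model("wrist");T=np.linalg.inv(c["tool_from_camera"])
for k,p in dict(stop=[.496,-.185,.118],start=[.487,-.1298,.1],mains=[.4391,.001,.11],latch=[.5322,-.0755,.132]).items():
    q=R.from_quat(s["ee_rot"]).inv().apply(np.array(p)-s["ee_pos"]);q=T[:3,:3]@q+T[:3,3]
    print(k,c["fx"]*q[0]/q[2]+c["cx"],c["fy"]*q[1]/q[2]+c["cy"])
E
```

```text
[ 0.39 -0.89  3.99] [ 0.48480881 -0.16954217  0.19776757] [-0.48 -0.12  1.58  0.12  1.53 -2.28]
stop 259.4562720306151 200.39545666327945
start 326.5589850063063 194.45060348110664
mains 502.46027074010027 180.71790657152994
latch 376.85519366762367 270.6160034579433
```

View pics/w1.png

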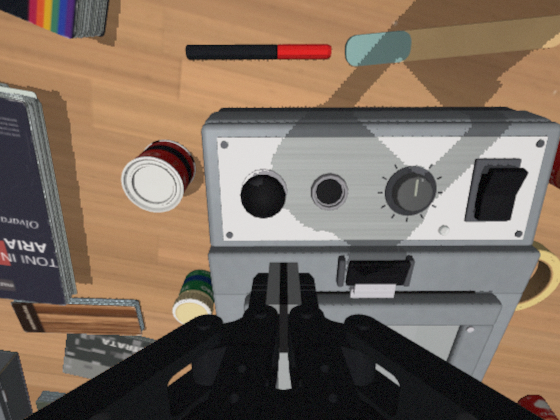

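The wrist view puts the stop at (264,195), start (329,190), rocker near half about (506,180) and paddle (378,270). All are within about 4 mm of my estimates. Next I'll move over the stop button and press it.

drive_tool(
  motion=[
    [[0.5, -0.79, 0.5], [0, 0, 0], 1],
    [[0, 0, 1], [0, 0, 0], 1],
    [[0, 0, 1], [0, 0, 0], 1],
    [[0, 0, 0.7], [0, 0, 0], 1],
    [[0, 0, 0.4], [0, 0, 0], 1],
    [[0, 0, 0.2], [0, 0, 0], 1],
    [[0, 0, 0.2], [0, 0, 0], 1],
    [[0, 0, 0.2], [0, 0, 0], 1],
    [[0, 0, 0], [0, 0, 0], 1],
    [[0, 0, 0], [0, 0, 0], 1],
  ],
)

```text
time_s: 5.95
ee_pos: [0.4945, -0.1833, 0.114]
ee_rot: [-0.113, 0.989, 0.011, 0.094]
ft_force: [-0.5, 0.3, -0.6]
grip_width: -0.0001
grasp_force: 0.0
```

drive_tool(
  motion=[
    [[0, 0, 0.15], [0, 0, 0], 1],
    [[0, 0, 0.1], [0, 0, 0], 1],
    [[0, 0, 0], [0, 0, 0], 1],
  ],
)

```text
time_s: 6.25
ee_pos: [0.4952, -0.1829, 0.1084]
ee_rot: [-0.113, 0.989, 0.011, 0.094]
ft_force: [0.6, -0.3, 0.7]
grip_width: 0.0
grasp_force: 0.0
```

drive_tool(
  motion=[
    [[0, 0, 0.1], [0, 0, 0], 1],
    [[0, 0, 0.1], [0, 0, 0], 1],
    [[0, 0, 0], [0, 0, 0], 1],
  ],
)

```text
time_s: 6.55
ee_pos: [0.4959, -0.1827, 0.1045]
ee_rot: [-0.113, 0.989, 0.011, 0.094]
ft_force: [0.6, 1.0, 0.3]
grip_width: 0.0001
grasp_force: 0.0
```

```bash
python3 - <<'E'
from workcell import *
import cv2
w=snapshot("wrist")[100:330,150:430];s=snapshot("scene")[180:310,190:330]
print(sense()["ft_force"])
cv2.imwrite("pics/c.png",cv2.hconcat([cv2.resize(w,(400,329)),cv2.resize(s,(400,329))]))
E
```

```text
[ 0.0796675   0.20916731 -0.62413838]
```

View pics/c.png

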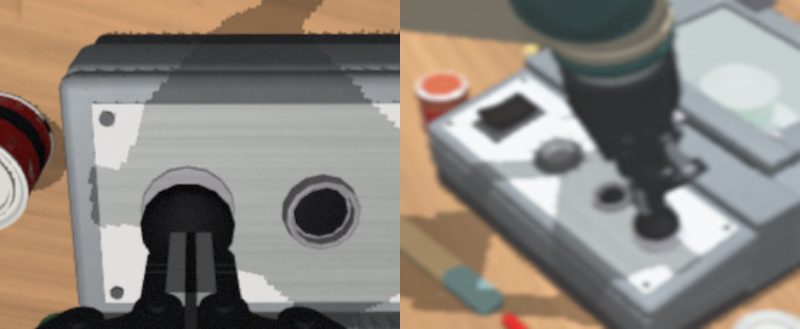

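The tips look centred over the stop head, but nothing is touching yet, so the visible fingertips seem to end short of the TCP. I'll keep going down in small steps and watch the force.

drive_tool(
  motion=[
    [[0, 0, 0.1], [0, 0, 0], 1],
    [[0, 0, 0.1], [0, 0, 0], 1],
    [[0, 0, 0], [0, 0, 0], 1],
  ],
)

```text
time_s: 6.95
ee_pos: [0.4966, -0.1825, 0.1005]
ee_rot: [-0.113, 0.989, 0.011, 0.094]
ft_force: [-0.1, 0.6, -0.3]
grip_width: 0.0003
grasp_force: 0.0
```

drive_tool(
  motion=[
    [[0, 0, 0.1], [0, 0, 0], 1],
    [[0, 0, 0.1], [0, 0, 0], 1],
    [[0, 0, 0], [0, 0, 0], 1],
  ],
)

```text
time_s: 7.25
ee_pos: [0.4974, -0.1824, 0.0966]
ee_rot: [-0.113, 0.989, 0.011, 0.094]
ft_force: [-0.1, -0.3, -1.0]
grip_width: 0.0004
grasp_force: 0.0
```

```bash
python3 - <<'E'
from h import *
import cv2
w=snapshot("wrist");s=snapshot("scene")
st=sense();print(st["ft_force"],st["ee_pos"])
c=camera_model("scene");q=R.from_quat(c["rotation"]).inv().apply(st["ee_pos"]-c["origin"])
u=c["fx"]*q[0]/q[2]+c["cx"],c["fy"]*q[1]/q[2]+c["cy"];print("tcp in scene",u)
w=cv2.resize(w[130:320,190:390],(400,380),interpolation=cv2.INTER_CUBIC);w=np.clip(w*1.8,0,255).astype(np.uint8)
s=cv2.resize(s[225:291,245:315],(400,380),interpolation=cv2.INTER_CUBIC);s=np.clip(s*1.8,0,255).astype(np.uint8)
cv2.imwrite("pics/d.png",cv2.hconcat([w,s]))
print((u[0]-245)*400/70+400,(u[1]-225)*380/66)
E
```

```text
[ 0.49828112 -0.17222553  0.35697875] [ 0.49750297 -0.1824595   0.09691195]
tcp in scene (np.float64(279.6542041908116), np.float64(271.8224156889904))
598.0240239474947 269.58360548206605
```

View pics/d.png

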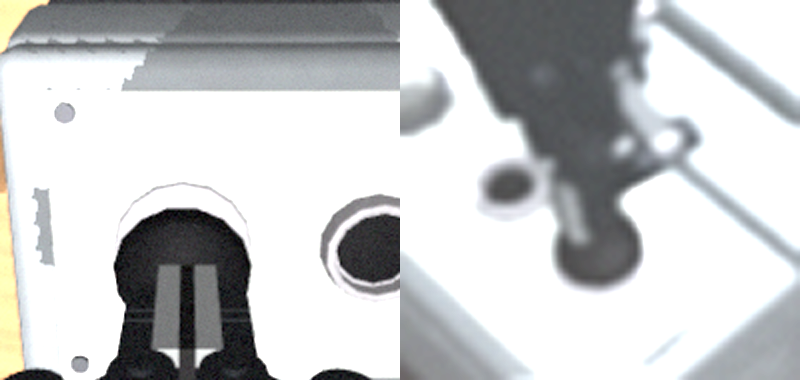

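drive_tool(
  motion=[
    [[0, 0, 0.1], [0, 0, 0], 1],
    [[0, 0, 0.1], [0, 0, 0], 1],
    [[0, 0, 0], [0, 0, 0], 1],
  ],
)

```text
time_s: 7.65
ee_pos: [0.4981, -0.1822, 0.0926]
ee_rot: [-0.113, 0.989, 0.011, 0.094]
ft_force: [0.0, -0.7, -0.6]
grip_width: 0.0001
grasp_force: 0.0
```

drive_tool(
  motion=[
    [[0, 0, 0.1], [0, 0, 0], 1],
    [[0, 0, 0], [0, 0, 0], 1],
  ],
)

```text
time_s: 7.85
ee_pos: [0.4985, -0.1821, 0.0908]
ee_rot: [-0.113, 0.989, 0.011, 0.094]
ft_force: [-0.3, -0.3, -0.2]
grip_width: 0.0003
grasp_force: 0.0
```

drive_tool(
  motion=[
    [[0, 0, 0.1], [0, 0, 0], 1],
    [[0, 0, 0.1], [0, 0, 0], 1],
    [[0, 0, 0], [0, 0, 0], 1],
  ],
)

```text
time_s: 8.15
ee_pos: [0.4994, -0.1821, 0.0871]
ee_rot: [-0.113, 0.989, 0.011, 0.094]
ft_force: [0.1, -0.3, 0.3]
grip_width: -0.0001
grasp_force: 0.0
```

```bash
python3 - <<'E'
from h import *
import cv2
w=snapshot("wrist");s=snapshot("scene");t=snapshot("top")
st=sense();print(st["ft_force"],st["ee_pos"])
w=cv2.resize(w[130:320,190:390],(400,380),interpolation=cv2.INTER_CUBIC)
s=cv2.resize(s[225:291,245:315],(400,380),interpolation=cv2.INTER_CUBIC)
g=lambda a:(255*(a/255.)**.5).astype(np.uint8)
cv2.imwrite("pics/e.png",g(cv2.hconcat([w,s])))
E
```

```text
[-0.38466739 -0.01358111  0.28067809] [ 0.49935528 -0.18202992  0.08712217]
```

View pics/e.png

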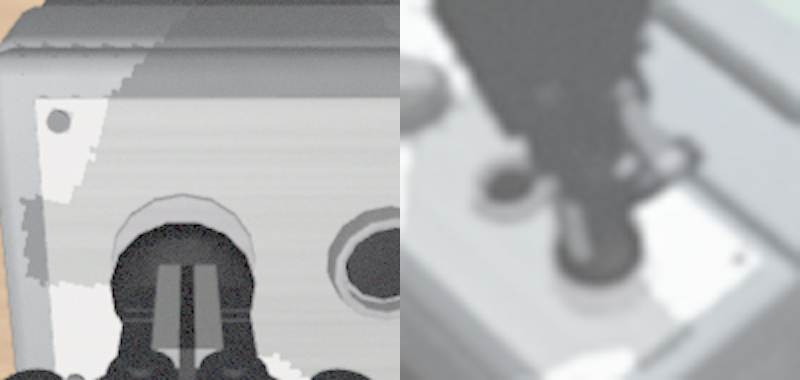

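drive_tool(
  motion=[
    [[0, 0, 0.1], [0, 0, 0], 1],
    [[0, 0, 0.1], [0, 0, 0], 1],
    [[0, 0, 0], [0, 0, 0], 1],
  ],
)

```text
time_s: 8.6
ee_pos: [0.4999, -0.1817, 0.0827]
ee_rot: [-0.113, 0.989, 0.011, 0.094]
ft_force: [1.0, -0.6, -0.4]
grip_width: 0.0
grasp_force: 0.0
```

drive_tool(
  motion=[
    [[0, 0, 0.1], [0, 0, 0], 1],
    [[0, 0, 0], [0, 0, 0], 1],
  ],
)

```text
time_s: 8.8
ee_pos: [0.5003, -0.1817, 0.0808]
ee_rot: [-0.113, 0.989, 0.011, 0.094]
ft_force: [-0.0, 0.1, -0.1]
grip_width: -0.0001
grasp_force: 0.0
```

drive_tool(
  motion=[
    [[0, 0, 0.1], [0, 0, 0], 1],
    [[0, 0, 0], [0, 0, 0], 1],
  ],
)

```text
time_s: 9.0
ee_pos: [0.5009, -0.1818, 0.0801]
ee_rot: [-0.113, 0.989, 0.011, 0.094]
ft_force: [-4.5, 1.1, 5.7]
grip_width: -0.0
grasp_force: 3.5
```

Contact at last, with a backward force component. That suggests I'm on the near slope of the dome, so I'll lift a little, shift 6 mm farther back and press again.

drive_tool(
  motion=[
    [[0, 0, -0.3], [0, 0, 0], 1],
    [[-0.3, 0, 0], [0, 0, 0], 1],
    [[0, 0, 0.2], [0, 0, 0], 1],
    [[0, 0, 0.1], [0, 0, 0], 1],
    [[0, 0, 0], [0, 0, 0], 1],
  ],
)

```text
time_s: 9.5
ee_pos: [0.5071, -0.1805, 0.0813]
ee_rot: [-0.113, 0.989, 0.011, 0.095]
ft_force: [-3.0, 1.5, 7.8]
grip_width: -0.0003
grasp_force: 4.2
```

drive_tool(
  motion=[
    [[0, 0, 0.1], [0, 0, 0], 1],
    [[0, 0, 0], [0, 0, 0], 1],
  ],
)

```text
time_s: 9.7
ee_pos: [0.5073, -0.1805, 0.0812]
ee_rot: [-0.113, 0.989, 0.01, 0.095]
ft_force: [-11.1, 2.7, 20.2]
grip_width: 0.0001
grasp_force: 11.1
```

```bash
python3 - <<'E'
from workcell import *
import cv2
cv2.imwrite("pics/n_w.png",snapshot("wrist"));cv2.imwrite("pics/n_s.png",snapshot("scene"))
E
```

drive_tool(
  motion=[
    [[0, 0, -1], [0, 0, 0], 1],
    [[0, 0, -1], [0, 0, 0], 1],
    [[0, 0, -1], [0, 0, 0], 1],
    [[0, 0, -1], [0, 0, 0], 1],
    [[0, 0, 0], [0, 0, 0], 1],
  ],
)

```text
time_s: 10.3
ee_pos: [0.4933, -0.1844, 0.1596]
ee_rot: [-0.113, 0.989, 0.009, 0.096]
ft_force: [0.1, 0.0, -0.6]
grip_width: -0.0
grasp_force: 0.0
```

```bash
python3 - <<'E'
from h import *
import cv2
W=cv2.imread("pics/n_w.png");S=cv2.imread("pics/n_s.png")
print(sense()["ee_pos"],sense()["ft_force"])
W2=snapshot("wrist");S2=snapshot("scene")
cv2.imwrite("pics/n_w2.png",W2);cv2.imwrite("pics/n_s2.png",S2)
r=lambda a:cv2.resize(a,(400,300),interpolation=cv2.INTER_CUBIC)
p=cv2.vconcat([cv2.hconcat([r(W[120:300,180:420]),r(S[210:300,220:340])]),cv2.hconcat([r(W2[120:300,180:420]),r(S2[210:300,220:340])])])
cv2.imwrite("pics/f.png",(255*(p/255.)**.6).astype(np.uint8))
E
```

```text
[ 0.49325621 -0.18437441  0.15961946] [ 0.13074018  0.00085829 -0.60598708]
```

View pics/f.png

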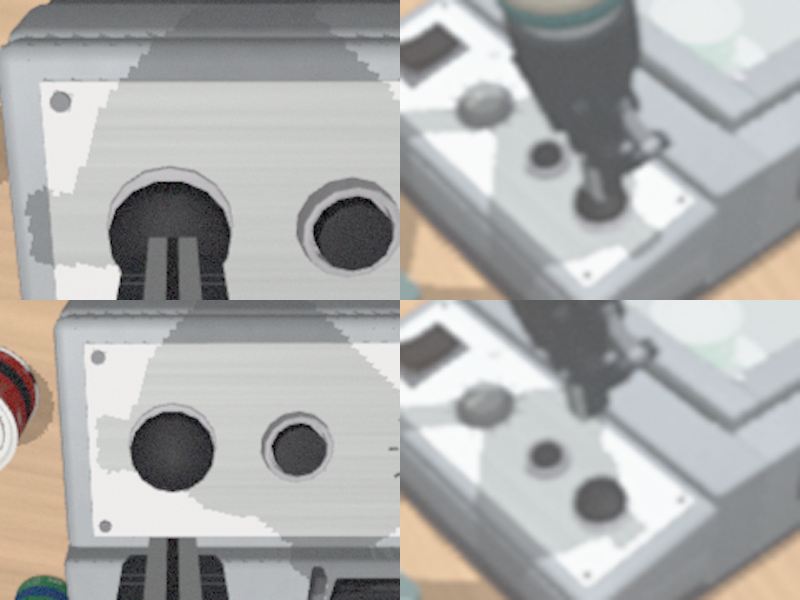

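```bash
python3 - <<'E'
import cv2,numpy as np
for f in("scene0","n_s2"):
    im=cv2.imread(f"pics/{f}.png");g=im.max(2)
    for k,(x0,y0,x1,y1) in dict(stop=(270,256,295,279),start=(256,250,273,264)).items():
        c=g[y0:y1,x0:x1];m=(c<80).astype(np.uint8);n,l,st,ce=cv2.connectedComponentsWithStats(m)
        i=1+np.argmax(st[1:,4]);print(f,k,ce[i]+[x0,y0],st[i])
E
```

```text
scene0 stop [279.25373134 267.7238806 ] [  3   6  14  13 134]
scene0 start [263.78571429 256.82142857] [ 5  5  7  5 28]
n_s2 stop [279.52348993 269.7852349 ] [  3   8  14  13 149]
n_s2 start [263.57142857 256.04081633] [ 4  3  8  7 49]
```

The stop head dropped about 2 px and the start cap came up, so the button has snapped in. The fingertips effectively end 30 mm short of the reported TCP. Next is the rocker.

```bash
python3 - <<'E'
from h import *
z=R.from_quat(sense()["ee_rot"]).as_matrix()[:,2]
for p in([.4395,.003,.110],[.5325,-.0755,.132]):
    print(todo(np.array(p)+.03*z).round(2))
E
```

```text
[0.89 9.68 3.69]
[-2.9   4.81  3.29]
```

drive_tool(
  motion=[
    [[0.09, 0.97, 0.1], [0, 0, 0], 1],
    [[0.09, 0.97, 0.1], [0, 0, 0], 1],
    [[0.09, 0.97, 0.1], [0, 0, 0], 1],
    [[0.09, 0.97, 0.1], [0, 0, 0], 1],
    [[0.09, 0.97, 0.1], [0, 0, 0], 1],
    [[0.09, 0.97, 0.1], [0, 0, 0], 1],
    [[0.09, 0.97, 0.1], [0, 0, 0], 1],
    [[0.09, 0.97, 0.1], [0, 0, 0], 1],
    [[0.09, 0.97, 0.1], [0, 0, 0], 1],
    [[0.09, 0.97, 0.1], [0, 0, 0], 1],
    [[0, 0, 0.8], [0, 0, 0], 1],
    [[0, 0, 0.8], [0, 0, 0], 1],
    [[0, 0, 0.6], [0, 0, 0], 1],
    [[0, 0, 0], [0, 0, 0], 1],
    [[0, 0, 0], [0, 0, 0], 1],
  ],
)

```text
time_s: 11.9
ee_pos: [0.4429, 0.004, 0.0904]
ee_rot: [-0.113, 0.989, 0.011, 0.094]
ft_force: [-0.3, 0.6, -0.4]
grip_width: -0.0002
grasp_force: 0.0
```

```bash
python3 - <<'E'
from h import *
import cv2
z=R.from_quat(sense()["ee_rot"]).as_matrix()[:,2]
print(todo(np.array([.4395,.003,.110])+.03*z).round(2))
W=snapshot("wrist");S=snapshot("scene")
r=lambda a:cv2.resize(a,(400,300),interpolation=cv2.INTER_CUBIC)
p=cv2.hconcat([r(W[120:300,170:410]),r(S[180:270,180:300])])
cv2.imwrite("pics/g.png",(255*(p/255.)**.6).astype(np.uint8))
E
```

```text
[-0.01 -0.01  0.5 ]
```

View pics/g.png

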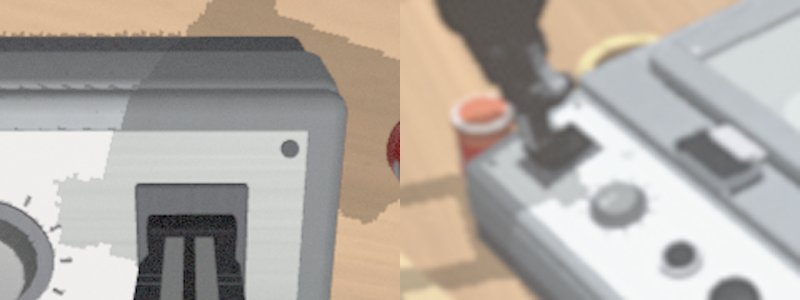

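The rocker is under the tips and about 3 mm to the right, so I'll correct for that and press.

drive_tool(
  motion=[
    [[0, 0.12, 0.2], [0, 0, 0], 1],
    [[0, 0, 0.2], [0, 0, 0], 1],
    [[0, 0, 0.1], [0, 0, 0], 1],
    [[0, 0, 0.1], [0, 0, 0], 1],
    [[0, 0, 0.1], [0, 0, 0], 1],
    [[0, 0, 0], [0, 0, 0], 1],
  ],
)

```text
time_s: 12.6
ee_pos: [0.445, 0.007, 0.0766]
ee_rot: [-0.113, 0.989, 0.011, 0.094]
ft_force: [-0.0, -0.4, 0.4]
grip_width: 0.0001
grasp_force: 0.0
```

drive_tool(
  motion=[
    [[0, 0, 0.1], [0, 0, 0], 1],
    [[0, 0, 0], [0, 0, 0], 1],
  ],
)

```text
time_s: 12.8
ee_pos: [0.4454, 0.0071, 0.0748]
ee_rot: [-0.113, 0.989, 0.011, 0.094]
ft_force: [-0.5, -0.8, 0.6]
grip_width: 0.0001
grasp_force: 0.0
```

Tip is at about 0.104 m with no load yet. I'll press on until it bottoms out.

drive_tool(
  motion=[
    [[0, 0, 0.1], [0, 0, 0], 1],
    [[0, 0, 0], [0, 0, 0], 1],
  ],
)

```text
time_s: 13.0
ee_pos: [0.4459, 0.0071, 0.0742]
ee_rot: [-0.113, 0.989, 0.011, 0.094]
ft_force: [-7.1, -0.6, 9.5]
grip_width: 0.0002
grasp_force: 5.4
```

drive_tool(
  motion=[
    [[0, 0, 0.1], [0, 0, 0], 1],
    [[0, 0, 0], [0, 0, 0], 1],
  ],
)

```text
time_s: 13.2
ee_pos: [0.446, 0.0071, 0.0739]
ee_rot: [-0.113, 0.989, 0.011, 0.094]
ft_force: [-19.7, -0.1, 26.3]
grip_width: -0.0001
grasp_force: 14.6
```

drive_tool(
  motion=[
    [[0, 0, -1], [0, 0, 0], 1],
    [[0, 0, -1], [0, 0, 0], 1],
    [[0, 0, -1], [0, 0, 0], 1],
    [[0, 0, -1], [0, 0, 0], 1],
    [[0, -1, 0], [0, 0, 0], 1],
    [[0, -1, 0], [0, 0, 0], 1],
    [[0, -1, 0], [0, 0, 0], 1],
    [[0, 0, 0], [0, 0, 0], 1],
    [[0, 0, 0], [0, 0, 0], 1],
  ],
)

```text
time_s: 14.1
ee_pos: [0.4449, -0.0545, 0.1495]
ee_rot: [-0.112, 0.989, 0.011, 0.094]
ft_force: [-0.0, 0.2, 0.2]
grip_width: -0.0
grasp_force: 0.0
```

```bash
python3 - <<'E'
from h import *
import cv2
z=R.from_quat(sense()["ee_rot"]).as_matrix()[:,2]
print(sense()["ee_pos"],todo(np.array([.5325,-.0755,.132])+.03*z).round(2))
S=snapshot("scene");S0=cv2.imread("pics/scene0.png");np.set_printoptions(linewidth=200)
for a in(S0,S):print(a[214:238:2,214:244:2].max(2))
for f,a in(("0",S0),("now",S)):
    c=a[256:279,270:295].max(2)<80;v,u=np.nonzero(c);print(f,"stop",u.mean()+270,v.mean()+256)
E
```

```text
[ 0.44489166 -0.05450901  0.14951713] [-3.8  -2.01  3.12]
[[198 210 205 189 164 172 213 240 245 244 243 243 238 206 149]
 [181 204 184 158 190 230 244 239 185 203 242 243 242 241 218]
 [169 166 171 207 240 245 218 140  67  77 172 241 244 242 241]
 [157 191 231 241 236 180  99  58  59  58  67 153 233 243 242]
 [213 229 185 141  96  63  57  60  62  59  58  60 135 228 243]
 [243 201  71  55  57  59  59  60  61  59  56  69 103 162 237]
 [244 221 101  57  59  58  59  57  56  56  72 108 169 233 242]
 [230 139  82  61  58  57  53  53  60  88 130 211 240 243 242]
 [235 160 103  82  66  59  58  72 105 171 232 243 243 243 243]
 [243 238 183 113  87  85  93 126 208 240 244 243 243 243 242]
 [243 243 243 198 116 107 155 227 244 243 242 242 240 240 226]
 [243 242 243 243 204 181 238 244 243 243 243 244 230 175 152]]
[[197 211 204 186 139  84  90  68  49  48  88 214 238 205 149]
 [180 203 173 117 127 129  96  82  52  66 134 202 241 241 219]
 [163 142 115 141 171 161  95  87  66  50  93 210 244 242 241]
 [107 127 155 175 166 113  52  55  51  48  46 113 227 244 242]
 [144 171 174 144  94  56  47  50  48  47  47  69 141 228 243]
 [177 166 119  69  47  48  48  49  50  48  49  74 106 161 236]
 [174 132  58  48  50  49  49  49  47  47  59  78 148 232 243]
 [155  89  53  49  50  50  50  47  51  65  90 139 170 228 242]
 [163 115  72  57  48  49  47  55  74 116 156 172 171 188 239]
 [176 166 123  80  60  57  65  88 139 165 175 173 172 172 203]
 [174 176 172 134  82  74 107 149 174 174 173 175 171 165 162]
 [175 174 176 172 139 122 164 175 175 174 174 175 161 120 132]]
0 stop 279.25373134328356 267.72388059701495
now stop 279.4776119402985 269.75373134328356
```

The rocker's near end has dropped and the stop is still in. Now the latch.

drive_tool(
  motion=[
    [[-0.95, -0.5, 0.3], [0, 0, 0], 1],
    [[-0.95, -0.5, 0.3], [0, 0, 0], 1],
    [[-0.95, -0.5, 0.3], [0, 0, 0], 1],
    [[-0.95, -0.5, 0.3], [0, 0, 0], 1],
    [[0, 0, 0.8], [0, 0, 0], 1],
    [[0, 0, 0.7], [0, 0, 0], 1],
    [[0, 0, 0.2], [0, 0, 0], 1],
    [[0, 0, 0.2], [0, 0, 0], 1],
    [[0, 0, 0.1], [0, 0, 0], 1],
    [[0, 0, 0], [0, 0, 0], 1],
  ],
)

```text
time_s: 15.15
ee_pos: [0.5373, -0.0737, 0.1031]
ee_rot: [-0.113, 0.989, 0.011, 0.093]
ft_force: [-14.9, 2.0, 13.1]
grip_width: 0.0003
grasp_force: 7.7
```

drive_tool(
  motion=[
    [[0, 0, 0.1], [0, 0, 0], 1],
    [[0, 0, 0.1], [0, 0, 0], 1],
    [[0, 0, 0], [0, 0, 0], 1],
  ],
)

```text
time_s: 15.45
ee_pos: [0.5362, -0.0741, 0.101]
ee_rot: [-0.113, 0.989, 0.011, 0.091]
ft_force: [-35.0, 1.3, 31.2]
grip_width: 0.0001
grasp_force: 18.5
```

That force is too high for the paddle. I'll back off and check the lid.

drive_tool(
  motion=[
    [[0, 0, -0.3], [0, 0, 0], 1],
    [[0, 0, -0.5], [0, 0, 0], 1],
    [[0, 0, 0], [0, 0, 0], 1],
  ],
)

```text
time_s: 15.75
ee_pos: [0.5372, -0.0747, 0.1152]
ee_rot: [-0.113, 0.989, 0.01, 0.096]
ft_force: [1.3, 0.7, 0.6]
grip_width: 0.0002
grasp_force: 0.0
```

```bash
python3 - <<'E'
from h import *
import cv2
W=snapshot("wrist");S=snapshot("scene");s=sense();print(s["ee_pos"],s["ft_force"])
cv2.imwrite("pics/l_w.png",W);cv2.imwrite("pics/l_s.png",S);S0=cv2.imread("pics/scene0.png")
d=cv2.absdiff(S,S0).max(2);print("lid area diff",d[185:235,310:360].mean(), d[175:200,290:340].mean())
c=camera_model("wrist");T=np.linalg.inv(c["tool_from_camera"])
for k,p in dict(latch=[.5325,-.0755,.132],lid=[.5695,-.067,.135]).items():
    q=T[:3,:3]@R.from_quat(s["ee_rot"]).inv().apply(np.array(p)-s["ee_pos"])+T[:3,3]
    print(k,c["fx"]*q[0]/q[2]+c["cx"],c["fy"]*q[1]/q[2]+c["cy"])
np.set_printoptions(linewidth=250)
print("cols 200..370/5");print(W[200:320:4,200:372:6].max(2))
E
```

```text
[ 0.53653497 -0.07456174  0.11338127] [-0.66940481  0.35605089 -0.34944726]
lid area diff 1.0796 1.156
latch 281.496176731861 268.1558111435136
lid 281.4878638771002 323.89216028764747
cols 200..370/5
[[233 231 233 233 233 232 232 219 165 164 165 168 165 167 167 167 166 163 164 164 163 164 164 165 163 166 165 163 164]
 [234 233 233 234 233 232 234 172 169 172 170 171 173 170 170 172 169 173 172 170 172 172 173 170 170 169 170 172 168]
 [233 232 233 232 233 233 232 169 169 171 169 169 168 169 168 166 169 166 167 167 169 165 165 165 166 165 165 162 165]
 [232 234 233 232 234 233 234 177 174 174 175 174 176 174 172 175 175 175 174 176 173 174 174 174 174 172 175 174 173]
 [225 221 225 183 217 220 224 163 161 157 161 156 158 160 159 159 157 158 158 155 154 154 153 154 153 155 152 151 150]
 [161 157 102 103 107 106 103 104 105 106 104 104 105 107 106 106 107 107 105 108 109 104 103 106 106 106 106 100 103]
 [161 154 104 105 107 103 106 104 105  98 106 102 105 106 106 106 107 107 105 107 106 105 100 101 103 106 104 102 103]
 [ 73  64  70  63  64  65  66  66  65  66  66  66  63  67  63  65 
[... 1971 characters left out ...]
 67  51  68  64  72  73  20  21  52  73  69  12  72  76  24  22  19  56  44  66  46  67  47  47  45  47]
 [ 45  42  44  44  43  43  44  47  38  22  17  59  73  73   9  78  75   8  17  22  41  44  39  42  45  38  36  41  40]
 [ 66  65  66  65  68  67  69  69  54  25  24  54 112 104  30 109 110  23  23  18  68  69  64  70  72  67  63  64  61]
 [ 69  72  77  70  75  79  75  71  27  13  23  21  18 139  37 144  19  16  24  25  60  74  69  71  75  64  64  64  62]
 [ 79  83  78  81  79  81  79  77  21  23  16  23  19 129  35  21  17  25  19  21  23  77  78  77  78  75  64  65  63]
 [ 20   9  30  72 105 103  98  73  20  21  35  24  18  25  38  19  20  32  36  22  19 103 104 104  88  21  23  21  35]]
```

The lid is still shut. The tips reach too far back on the paddle, so I'll shift 9 mm nearer and press again.

drive_tool(
  motion=[
    [[0.45, 0.1, 0], [0, 0, 0], 1],
    [[0, 0, 0.3], [0, 0, 0], 1],
    [[0, 0, 0.15], [0, 0, 0], 1],
    [[0, 0, 0], [0, 0, 0], 1],
  ],
)

```text
time_s: 16.25
ee_pos: [0.5285, -0.0741, 0.1016]
ee_rot: [-0.113, 0.989, 0.011, 0.094]
ft_force: [0.9, 0.3, -0.4]
grip_width: -0.0001
grasp_force: 0.0
```

drive_tool(
  motion=[
    [[0, 0, 0.1], [0, 0, 0], 1],
    [[0, 0, 0.1], [0, 0, 0], 1],
    [[0, 0, 0], [0, 0, 0], 1],
  ],
)

```text
time_s: 16.55
ee_pos: [0.5286, -0.0745, 0.0997]
ee_rot: [-0.113, 0.989, 0.011, 0.093]
ft_force: [-13.6, -0.3, 12.7]
grip_width: 0.0
grasp_force: 7.8
```

drive_tool(
  motion=[
    [[0.05, 0, 0.1], [0, 0, 0], 1],
    [[0.05, 0, 0], [0, 0, 0], 1],
    [[0, 0, 0], [0, 0, 0], 1],
  ],
)

```text
time_s: 16.85
ee_pos: [0.5267, -0.0749, 0.0972]
ee_rot: [-0.113, 0.989, 0.011, 0.093]
ft_force: [-16.0, -0.5, 13.5]
grip_width: 0.0002
grasp_force: 8.3
```

```bash
python3 - <<'E'
from h import *
import cv2
W=snapshot("wrist");S=snapshot("scene");s=sense();print(s["ee_pos"],s["ft_force"],s["torque"])
cv2.imwrite("pics/m_w.png",W);S0=cv2.imread("pics/scene0.png")
d=cv2.absdiff(S,S0).max(2);print("lid diff",d[185:235,310:360].mean(), d[175:200,290:340].mean())
np.set_printoptions(linewidth=250)
print(W[216:300:3,218:348:6].max(2))
E
```

```text
[ 0.52669467 -0.07488626  0.09722504] [-16.57993491  -1.70075219  13.22876369] [-0.09782953  2.43199797  0.09960719]
lid diff 24.8424 13.1408
[[219 220 216 152 155 152 151 153 151 153 152 151 153 153 152 152 151 154 155 127 153 150]
 [219 219 219 150 153 153 151 151 153 151 152 153 152 155 154 153 149 154 152 134 152 152]
 [219 220 199 157 157 159 158 160 159 158 161 160 162 161 159 159 159 160 159 157 158 157]
 [220 220 206 157 156 156 156 156 157 155 156 155 156 158 154 157 155 154 154 154 153 154]
 [219 219 218 157 155 157 155 155 155 154 157 156 158 157 154 157 158 154 157 154 157 157]
 [219 152 203 149 150 153 154 152 152 151 152 151 152 150 152 153 148 153 153 150 151 152]
 [151 150 149 151 149 150 152 152 155 153 151 152 151 153 152 151 152 150 152 150 150 150]
 [153 153 152 154 156 154 154 156 154 153 154 154 154 155 154 153 153 152 154 150 154 152]
 [152 152 156 151 152 153 153 153 154 152 152 149 150 151 149 151 149 150 148 149 149 148]
 [156 156 155 157 153 158 157 155 158 156 154 157 155 154 155 157 154 153 154 155 155 154]
 [158 161 158 158 160 157 158 159 157 158 162 15
[... 890 characters left out ...]
3  19  13  66  68  12  69  66  12  21  20  10  14  48  30  92]
 [ 84  29  16  20  18  18  19  10  20  68  67  14  69  63  18  20   7  21  13   6  28  93]
 [ 77  34  14  18  22  17  19  19   7  66  67  21  67  66   6  19  21  20  22  13  36  75]
 [ 40  47  16  22  20  21  31  30  32  66  64  13  67  69  30  24  27   9  16  10  44  59]
 [ 47  49  10  16  12  16  15  21  26  67  68   4  65  68  17  24  19   7  16  19  55  59]
 [ 74  80  19  17  17  19  18  19  33  68  65  15  67  66  16  17  17  19  22  16  55  69]
 [ 92  82  16  26  20  20  17  14  44  66  64  10  68  68  10  16  18  21  17  24  58  74]
 [112  80  21  33  17  29  14  20  47  66  60  17  67  66  19  24  15  16  18  26  57  82]]
```

The lid area of the scene image has changed a lot, so the lid has been released. I'll back away toward the robot and wait for it to open.

drive_tool(
  motion=[
    [[0, 0, -0.5], [0, 0, 0], 1],
    [[0.8, 0, -0.8], [0, 0, 0], 1],
    [[1, 0, -1], [0, 0, 0], 1],
    [[1, 0, -1], [0, 0, 0], 1],
    [[1, 0, -1], [0, 0, 0], 1],
    [[1, 0, -1], [0, 0, 0], 1],
    [[0, 0, -1], [0, 0, 0], 1],
    [[0, 0, -1], [0, 0, 0], 1],
    [[0, 0, 0], [0, 0, 0], 1],
    [[0, 0, 0], [0, 0, 0], 1],
    [[0, 0, 0], [0, 0, 0], 1],
    [[0, 0, 0], [0, 0, 0], 1],
    [[0, 0, 0], [0, 0, 0], 1],
    [[0, 0, 0], [0, 0, 0], 1],
    [[0, 0, 0], [0, 0, 0], 1],
    [[0, 0, 0], [0, 0, 0], 1],
    [[0, 0, 0], [0, 0, 0], 1],
    [[0, 0, 0], [0, 0, 0], 1],
    [[0, 0, 0], [0, 0, 0], 1],
    [[0, 0, 0], [0, 0, 0], 1],
  ],
)

```text
time_s: 18.95
ee_pos: [0.4094, -0.1019, 0.2215]
ee_rot: [-0.113, 0.989, 0.011, 0.094]
ft_force: [0.3, 0.2, -0.3]
grip_width: 0.0001
grasp_force: 0.0
```

drive_tool(
  motion=[
    [[0, 0, 0], [0, 0, 0], 1],
    [[0, 0, 0], [0, 0, 0], 1],
    [[0, 0, 0], [0, 0, 0], 1],
    [[0, 0, 0], [0, 0, 0], 1],
    [[0, 0, 0], [0, 0, 0], 1],
    [[0, 0, 0], [0, 0, 0], 1],
    [[0, 0, 0], [0, 0, 0], 1],
    [[0, 0, 0], [0, 0, 0], 1],
    [[0, 0, 0], [0, 0, 0], 1],
    [[0, 0, 0], [0, 0, 0], 1],
  ],
)

```text
time_s: 19.95
ee_pos: [0.4094, -0.1019, 0.2214]
ee_rot: [-0.113, 0.989, 0.011, 0.094]
ft_force: [0.2, -0.5, 0.1]
grip_width: 0.0
grasp_force: 0.0
```

```bash
python3 - <<'E'
from h import *
import cv2
S=snapshot("scene");a=sense();S0=cv2.imread("pics/scene0.png")
b=snapshot("scene");print(a["ee_pos"],a["ft_force"])
d=cv2.absdiff(S,S0).max(2);print("lid diff",d[185:235,310:360].mean(),d[140:180,300:360].mean(),"still",cv2.absdiff(S,b).mean())
c=camera_model("scene")
def pr(p):
    q=R.from_quat(c["rotation"]).inv().apply(np.array(p)-c["origin"]);return c["fx"]*q[0]/q[2]+c["cx"],c["fy"]*q[1]/q[2]+c["cy"]
# open lid's front corners predicted
mx=np.array([.974,.226]);my=np.array([-.226,.974]);h=np.array([.5695,-.067])+.173*mx
f=h-.173*np.cos(1.15)*mx;e=[pr([*(f+k*my),.282]) for k in(.118,-.118)];e2=[pr([*(h+k*my),.13]) for k in(.118,-.118)];print(e,e2)
v,u=np.nonzero(cv2.morphologyEx((d>30).astype(np.uint8),cv2.MORPH_OPEN,np.ones((3,3)))[:,255:]);print("changed box",u.min()+255,u.max()+255,v.min(),v.max())
g=S[256:279,270:295].max(2)<80;vv,uu=np.nonzero(g);print("stop",uu.mean()+270,vv.mean()+256)
cv2.imwrite("pics/fin.png",S)
E
```

```text
[ 0.40937662 -0.10187018  0.22144562] [ 0.20769953  0.40514771 -0.19520186]
lid diff 81.508 49.26541666666667 still 0.6747066326530612
[(np.float64(286.229813354248), np.float64(131.0647264985152)), (np.float64(360.7593552928411), np.float64(172.4185529633843))] [(np.float64(303.54408383241804), np.float64(173.81302413963402)), (np.float64(370.73978221207346), np.float64(215.78152657810313))]
changed box 255 372 131 277
stop 279.47014925373134 269.77611940298505
```

The image change reaches row 131, which is where a fully open lid should appear. The scene is still and the arm is clear, so I'm handing in.

```bash
python3 -c "
from workcell import *
print(sign_off())"
```

```text
the job is handed in; nothing more can be done
None
```

I pressed the stop button in, switched the mains rocker off, and released the latch so the lid sprang fully open, then handed in at about 20 s; the hand-in returned no verdict, and I judged each step from camera images and contact forces.

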